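# Press the dispenser lever to let the spice jar roll out

### The job

The wooden two-lane dispenser holds a spice jar lying in one lane and a lemon in the other, each behind a gate on its own rocking lever. With a fingertip, press down the front paddle of the spice jar's lane until the gate at the other end lifts and the jar rolls down into the trough at the front, without forcing the lever hard against its stop, then let the paddle come back up so that the gate shuts. Do not touch the jar or the lemon, leave the lemon's lever alone, and leave the other things standing where they are.

Things in the scene. Friction and masses are not known exactly. Their poses are not given: they have to be found in the camera images.
- dispenser: pale wooden two-lane dispenser on four screw feet, fixed, underside 6 to 55 mm above the worktop, 192 x 242 mm, 133 high. Origin on its underside amid its width; x to its back, y to its left lane, z up. Lane middles at y = +57.5 (left), -57.5 mm (right), walls 66 high. Floors slope down to a front trough, 42 mm lip at x = -72: a jar there has its middle near x = -50, z = 40. Axle at x = -40, z = 120; three-pronged gates at x = 25 to 45.
- paddle_left (a point): middle of the left paddle's top face (left as seen from the robot): flat ribbed aluminium plate at the dispenser's front, 34 mm along the lane x 38 mm wide x 6 mm, level when up, top 124 mm above the dispenser's underside. It sinks 35 mm at most, on an arc of 75 mm radius about the axle, which is 75 mm behind it at nearly its height. The point's x axis points along the lane to the dispenser's back.
- paddle_right (a point): middle of the right paddle's top face (right as seen from the robot): flat ribbed aluminium plate at the dispenser's front, 34 mm along the lane x 38 mm wide x 6 mm, level when up, top 124 mm above the dispenser's underside. It sinks 35 mm at most, on an arc of 75 mm radius about the axle, which is 75 mm behind it at nearly its height. The point's x axis points along the lane to the dispenser's back.
- lever_left (a joint): left lever's hinge angle: 0 = paddle up, gate shut; grows as the paddle is pressed, hard stop at 0.48; the gate lets a spice jar pass at about 0.33 or more. A spring brings it back to 0; pressing at the paddle's middle takes about 2.5 N at first and 5 N fully down.
- lever_right (a joint): right lever's hinge angle: 0 = paddle up, gate shut; grows as the paddle is pressed, hard stop at 0.48; the gate lets a spice jar pass at about 0.33 or more. A spring brings it back to 0; pressing at the paddle's middle takes about 2.5 N at first and 5 N fully down.
- jar_mid (a point): middle of the spice jar that lies across one lane behind its gate: glass jar with a red screw cap, 45 mm diameter x 106 mm long, about 110 g; at the start 56 mm behind the dispenser's origin (x) and 60 mm above its underside. Its lane is told by the sign of its y in the dispenser's frame. The point's z axis runs along the jar to the cap.
- lemon_mid (a point): middle of the yellow lemon, 77 mm long, 53 mm thick, that lies behind the gate of the other lane; it must stay there.
- mill: wooden pepper mill, 58 mm wide, 165 mm high, standing on the worktop right of the dispenser; bystander, origin at its foot
- standing_jar: a like spice jar, 45 mm wide, 106 mm high, standing upright on the worktop to the right of the dispenser; bystander, not the jar asked for; origin at its foot
- mug_1: striped mug, 83 x 121 x 101 mm; bystander, origin under it
- egg_timer: round kitchen timer, 58 mm wide, 57 mm high; bystander, origin under it
- fork: fork lying on the worktop, 208 mm long; bystander
- teaspoon: second fork lying on the worktop, 201 mm long; bystander

How it is judged:
By the outcome, as a careful person would: the job done as asked, in the order asked, and still so for the second after the job is handed in, with the robot touching nothing.
It also fails if it takes over 35 s, if anything falls off the work surface, if the arm or the gripper's body presses on something with over 40 N, if the wrist force passes 120 N, or if a joint passes its speed limit or range.

### The arm

A 7-joint arm with a two-finger parallel gripper is mounted at the origin on a cart in front of the work surface, level with it; the furniture and walls round the work are solid. World frame = base frame: x ahead of the robot, y to its left, z up, the work surface at z = 0. Lengths are in m, angles in rad, forces in N, time in s.
With the tool pointing down it reaches from about 0.425 to 0.825 m from the base axis. Payload 3.6 kg.
Tool frame: the origin (TCP) lies midway between the tips of the shut fingers; the grasp point (between the pads) lies 19 mm behind it; z points along the fingers, y is the direction in which the jaws open and shut (so a half turn about z gives the same grasp; the last joint's range is limited). The gripper opens to 85 mm and grips with 20 to 120 N. Pads are 22 mm wide; open, the fingers measure 114 mm over their backs; the gripper's body (76 mm by 85 mm) begins 54 mm behind the grasp point. The pads swing forward as they close: fully open they stand 13 mm farther back than shut.
Start: joints at [-1.302, 0.615, -0.013, 1.423, 0.008, 1.103, -0.04], TCP at [0.189, 0.622, 0.231] pointing down, gripper open.
Joint ranges: [-3.12, 3.12], [-0.3, 2.06], [-1.34, 1.32], [0.26, 2.42], [-1.36, 4.5], [0.01, 1.98], [-2.84, 2.84]. Speed limits (rad/s): [2.79, 2.79, 3.14, 3.14, 3.14, 3.14, 3.14].

### API

Orientations are given as a unit quaternion [x, y, z, w].
In Python, from station import manip gives the robot as it stands. The module is installed in compiled form; this text tells all that it offers.
- The arm moves only by the tool play_rows, never from a script. Its argument "deltas" is a list of rows, each an object of numbers: "x", "y", "z": the shift along the tool's x, y, z in m; "roll": the turn about the tool's z in degrees; "jaw": the closure in counts, from 0 (fully open) to 255 (shut). In form: [{"x": .., "y": .., "z": .., "roll": .., "jaw": ..}, ...]. A call has 1 to 10 rows; each row is the pose to reach, as a shift and turn from the pose commanded when the call began, along the tool's axes at that moment; what a row does not reach only later rows make up. A row lasts 1/12 s, in which the tool goes at most 41.7 mm and 7.16 degrees, less where a joint would pass 70% of its speed; a pose out of reach is approached as far as the arm can. A call with a gripper value outside its range is refused whole. The fingers move at their own pace and stop on an object; the grip force is fixed at half the most. Time passes only in rows, so rows that repeat a pose let the fingers close. It gives the time, the measured TCP pose, the force and the opening at its end, in the units of the state.
- manip.read_state(): the state, without advancing time (a new reading comes with each control period).
- manip.capture(name): name is "scene" or "side" or "wrist"; returns a dict with "color" (400x640x3 uint8, blue, green, red), "fx", "fy", "cx", "cy" (pixels), "eye" and "attitude" of the camera in the world. Camera axes: x right, y down, z forward; pixel columns grow to the right and rows downward; lengths in m; the calibration is good to about 2 mm. The wrist camera is an equidistant fisheye: a pixel r from the principal point sees the ray r / f radians off the axis. A picture is of the moment at which its call begins. There is no depth.
- manip.sign_off(): hands the job in, once; it reports no verdict.
The state is a dict: "time": time; "joint_positions": joint angles; "dq": joint speeds; "effort": joint torques, N m; "ee_pos": TCP position; "tcp_rot": TCP orientation; "force": force on the tool from outside, world axes, zero at the start; "ft_torque": the same for the moment, N m; "gripper_width": finger opening in m.
Only numpy, scipy, OpenCV 4.12 (cv2) and the standard library are available. Lean on these libraries where they do the work, as an engineer would, in place of code of your own. Each camera call takes 0.05 s, during which the arm holds its last target.

## Working session

There is one attempt and no reset: what is moved stays moved. The work goes in short steps, Python scripts to look and compute and a tool call to move; the robot and the scene stay as the last step left them, time stands still between calls to the robot, and variables do not carry over. Pictures are saved under pics/ and viewed, and the job is handed in when it is done.

Besides the shell and the picture viewer there is one more tool, called after "Call:" as name(argument=value, ...) on one line, values as JSON. play_rows: Moves the arm, as the interface text tells. Its arguments: {"type":"object","properties":{"deltas":{"type":"array","items":{"type":"object","properties":{"x":{"type":"number"},"y":{"type":"number"},"z":{"type":"number"},"roll":{"type":"number"},"jaw":{"type":"number"}}}}},"required":["deltas"]}

```bash
mkdir -p pics; python3 - <<'E'
from station import manip
import cv2,json,numpy as np
s=manip.read_state();print(s)
for n in("scene","side","wrist"):
    c=manip.capture(n);cv2.imwrite(f"pics/{n}0.png",c["color"])
    d={k:np.array(v).tolist() for k,v in c.items() if k!="color"};json.dump(d,open(f"{n}0.json","w"));print(n,d)
E
```

```text
{'time': 0.0, 'joint_positions': array([-1.30149941,  0.61593422, -0.01264688,  1.42488368,  0.00811457,
        1.1033696 , -0.04037819]), 'dq': array([-0.00220886,  0.00215777, -0.00099135,  0.00093504,  0.00101852,
       -0.00069747,  0.00077284]), 'effort': array([ 3.57312183e-05, -4.69204938e+01,  2.59351898e-01, -1.71029413e+01,
        9.96992632e-03,  9.69490648e-03, -9.71559047e-06]), 'ee_pos': array([0.18923684, 0.62106123, 0.23013334]), 'tcp_rot': array([ 1.47300528e-01,  9.89090964e-01, -1.26062160e-03, -1.71927530e-04]), 'force': array([0.5159134 , 0.61742103, 0.79701395]), 'ft_torque': array([0.00714116, 0.03789247, 0.04888592]), 'gripper_width': 0.08548518904285117}
scene {'fx': 404.4511987396249, 'fy': 404.4511987396249, 'cx': 323.7787948138262, 'cy': 203.4192532835168, 'eye': [0.08927575698830807, -1.1239833675557043, 0.6439191199474239], 'attitude': [0.8274428478294545, -0.21563803270581414, 0.1214056470574604, -0.5040825738797244]}
side {'fx': 411.57263507877207, 'fy': 411.57263507877207, 'cx': 316.73825500680897, 'cy': 191.00249197306792, 'eye': [0.01898473563884807, -1.093359722366126, 0.7853044816946575], 'attitude': [0.8403913185254955, -0.24471980954763745, 0.1257778286239809, -0.4669417355394396]}
wrist {'fx': 309.70691628693146, 'fy': 309.70691628693146, 'cx': 321.061141202852, 'cy': 201.20510371534843, 'eye': [0.11322100746551027, 0.6439166949845853, 0.37261310538488707], 'attitude': [0.793709738012416, 0.5874349759990652, 0.09286652780056003, 0.12775292079442713]}
```

View pics/scene0.png

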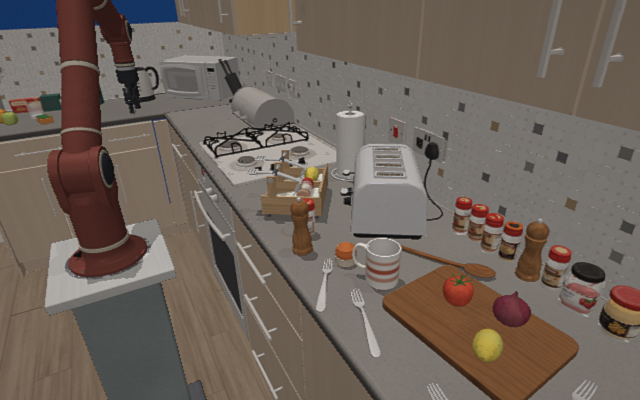

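View pics/side0.png

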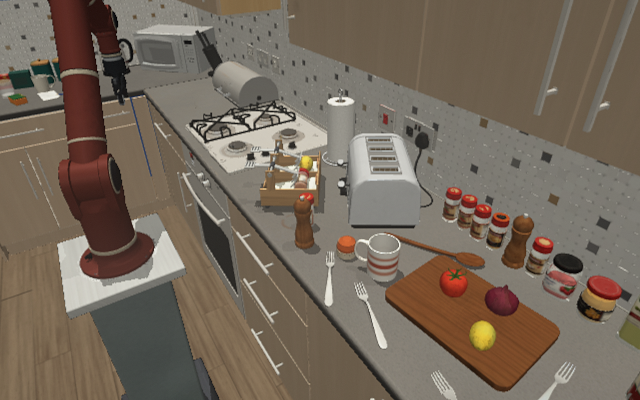

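View pics/wrist0.png

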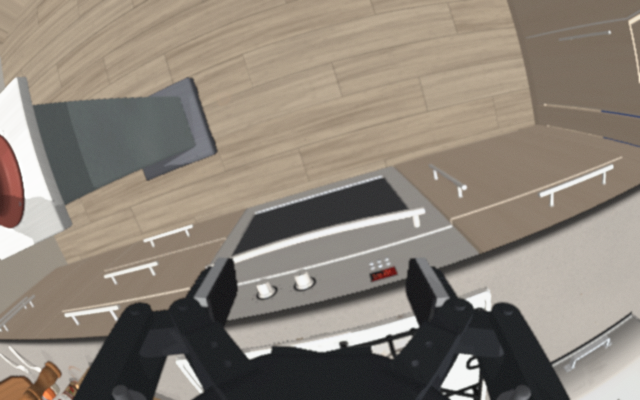

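```bash
python3 - <<'E'
import cv2,numpy as np
a=cv2.imread("pics/scene0.png")[155:260,245:345];b=cv2.imread("pics/side0.png")[140:245,245:345]
i=np.hstack([cv2.resize(v,None,fx=4,fy=4,interpolation=cv2.INTER_CUBIC) for v in(a,b)])
cv2.imwrite("pics/z0.png",i)
E
```

```text
(no output)
```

View pics/z0.png

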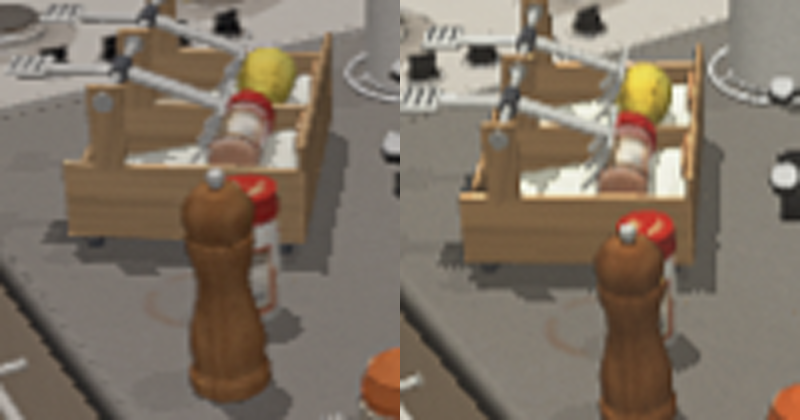

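```bash
cat > h.py <<'E'
import json,numpy as np
from scipy.spatial.transform import Rotation as R
def load(n): return json.load(open(n+".json"))
def ray(c,p,fish=False):
    u=np.array([(p[0]-c["cx"])/c["fx"],(p[1]-c["cy"])/c["fy"]])
    if fish:
        r=np.linalg.norm(u);d=np.r_[u/r*np.sin(r),np.cos(r)]
    else: d=np.r_[u,1]
    return np.array(c["eye"]),R.from_quat(c["attitude"]).apply(d/np.linalg.norm(d))
def tri(rs):
    A=0;b=0
    for o,d in rs:
        M=np.eye(3)-np.outer(d,d);A=A+M;b=b+M@o
    x=np.linalg.solve(A,b);return x,[round(1e3*np.linalg.norm(np.cross(x-o,d)),1) for o,d in rs]
def plane(r,z): o,d=r;return o+d*(z-o[2])/d[2]
def proj(c,X,fish=False):
    v=R.from_quat(c["attitude"]).inv().apply(np.array(X)-c["eye"])
    if fish:
        t=np.arctan2(np.hypot(*v[:2]),v[2]);u=v[:2]/np.hypot(*v[:2])*t
    else:u=v[:2]/v[2]
    return u*[c["fx"],c["fy"]]+[c["cx"],c["cy"]]
E
python3 - <<'E'
from h import *
np.set_printoptions(precision=4,suppress=True)
S,D=load("scene0"),load("side0")
P=dict(axle_end=((100,100),(98,138)),padR=((38,67),(20,100)),padL=((65,12),(46,37)),
 corner_fr_top=((65,163),(62,198)),corner_br_top=((300,172),(294,202)), corner_fr_bot=((68,235),(66,260)),bl_top=((330,36),(299,52)))
for k,(a,b) in P.items():
    a=(245+(a[0]-1.5)/4,155+(a[1]-1.5)/4);b=(245+(b[0]-1.5)/4,140+(b[1]-1.5)/4)
    print(k,*tri([ray(S,a),ray(D,b)]),[plane(ray(S,a),z) for z in(.1,.15)])
E
```

```text
axle_end [ 0.4797 -0.0467  0.1387] [np.float64(0.7), np.float64(0.7)] [array([0.5087, 0.0353, 0.1   ]), array([ 0.4702, -0.0713,  0.15  ])]
padR [0.4732 0.0879 0.1164] [np.float64(2.8), np.float64(2.8)] [array([0.4886, 0.128 , 0.1   ]), array([0.4519, 0.0129, 0.15  ])]
padL [0.5208 0.1378 0.1409] [np.float64(0.1), np.float64(0.1)] [array([0.556 , 0.2405, 0.1   ]), array([0.5131, 0.1151, 0.15  ])]
corner_fr_top [ 0.4521 -0.0288  0.0836] [np.float64(0.2), np.float64(0.2)] [array([ 0.4417, -0.0607,  0.1   ]), array([ 0.4093, -0.1584,  0.15  ])]
corner_br_top [ 0.5983 -0.1481  0.0908] [np.float64(0.9), np.float64(0.9)] [array([ 0.5887, -0.1649,  0.1   ]), array([ 0.5428, -0.2531,  0.15  ])]
corner_fr_bot [ 0.4556 -0.0115  0.0109] [np.float64(1.2), np.float64(1.2)] [array([ 0.4029, -0.1689,  0.1   ]), array([ 0.3741, -0.2567,  0.15  ])]
bl_top [0.7349 0.0558 0.1014] [np.float64(2.2), np.float64(2.2)] [array([0.7396, 0.0605, 0.1   ]), array([ 0.6798, -0.0484,  0.15  ])]
```

```bash
python3 - <<'E'
from h import *
np.set_printoptions(precision=4,suppress=True)
W=load("wrist0");T=R.from_quat([ 1.47300528e-01,9.89090964e-01,-1.26062160e-03,-1.71927530e-04])
print(T.as_matrix(),(T.inv()*R.from_quat(W["attitude"])).as_matrix(),T.inv().apply(np.array(W["eye"])-[0.18923684,0.62106123,0.23013334]))
E
```

```text
[[-0.9566  0.2914 -0.0007]
 [ 0.2914  0.9566 -0.0024]
 [-0.     -0.0025 -1.    ]] [[-0.0013 -0.9501 -0.3119]
 [ 1.     -0.0012 -0.0005]
 [ 0.0001 -0.3119  0.9501]] [ 0.0794 -0.0006 -0.1425]
```

Call:
play_rows(deltas=[{"z":-0.04,"jaw":255,"roll":7},{"z":-0.08,"jaw":255,"roll":14},{"z":-0.11,"x":-0.02,"y":-0.02,"jaw":255,"roll":21},{"z":-0.11,"x":-0.05,"y":-0.05,"jaw":255,"roll":28},{"z":-0.11,"x":-0.08,"y":-0.08,"jaw":255,"roll":35},{"z":-0.11,"x":-0.11,"y":-0.11,"jaw":255,"roll":42},{"z":-0.11,"x":-0.14,"y":-0.14,"jaw":255,"roll":49},{"z":-0.11,"x":-0.165,"y":-0.165,"jaw":255,"roll":56},{"z":-0.11,"x":-0.19,"y":-0.19,"jaw":255,"roll":63},{"z":-0.11,"x":-0.21,"y":-0.21,"jaw":255,"roll":70}])

```text
validation failed for argument at $.de...
```

Call:
play_rows(deltas=[{"x":0,"y":0,"z":-0.04,"roll":7,"jaw":255},{"x":0,"y":0,"z":-0.08,"roll":14,"jaw":255},{"x":-0.02,"y":-0.02,"z":-0.11,"roll":21,"jaw":255},{"x":-0.05,"y":-0.05,"z":-0.11,"roll":28,"jaw":255},{"x":-0.08,"y":-0.08,"z":-0.11,"roll":35,"jaw":255},{"x":-0.11,"y":-0.11,"z":-0.11,"roll":42,"jaw":255},{"x":-0.14,"y":-0.14,"z":-0.11,"roll":49,"jaw":255},{"x":-0.165,"y":-0.165,"z":-0.11,"roll":56,"jaw":255},{"x":-0.19,"y":-0.19,"z":-0.11,"roll":63,"jaw":255},{"x":-0.21,"y":-0.21,"z":-0.11,"roll":70,"jaw":255}])

```text
time: 0.98
ee_pos: [0.3304, 0.3562, 0.3414]
tcp_rot: [0.691, 0.723, -0.0, 0.0]
force: [-0.5, -0.2, -0.0]
gripper_width: -0.0
```

Call:
play_rows(deltas=[{"x":-0.03,"y":0.01,"z":0,"roll":7,"jaw":255},{"x":-0.06,"y":0.02,"z":0,"roll":14,"jaw":255},{"x":-0.1,"y":0.03,"z":0,"roll":21,"jaw":255},{"x":-0.14,"y":0.045,"z":0,"roll":28,"jaw":255},{"x":-0.18,"y":0.06,"z":0,"roll":35,"jaw":255},{"x":-0.22,"y":0.075,"z":0,"roll":42,"jaw":255},{"x":-0.25,"y":0.085,"z":0,"roll":42,"jaw":255},{"x":-0.28,"y":0.09,"z":0,"roll":42,"jaw":255},{"x":-0.3,"y":0.097,"z":0,"roll":42,"jaw":255},{"x":-0.3,"y":0.097,"z":0,"roll":42,"jaw":255}])

```text
time: 1.82
ee_pos: [0.4428, 0.0596, 0.3417]
tcp_rot: [0.904, 0.427, 0.0, 0.001]
force: [-0.0, 0.1, -0.8]
gripper_width: -0.0005
```

```bash
python3 - <<'E'
from station import manip
import cv2,json,numpy as np
for n in("wrist",):
    c=manip.capture(n);cv2.imwrite(f"pics/{n}1.png",c["color"])
    d={k:np.array(v).tolist() for k,v in c.items() if k!="color"};json.dump(d,open(f"{n}1.json","w"))
s=manip.read_state();print(s["time"],s["ee_pos"],s["tcp_rot"],s["joint_positions"],s["force"])
E
```

```text
1.8667 [0.442207   0.06269139 0.34136654] [ 9.03665434e-01  4.28239054e-01 -5.36167618e-05  3.05322202e-04] [-0.71082263  0.22086522  0.6561151   1.80278112 -0.14522148  1.16646051
 -0.69480983] [ 0.3115884   0.58553518 -0.08751273]
```

View pics/wrist1.png

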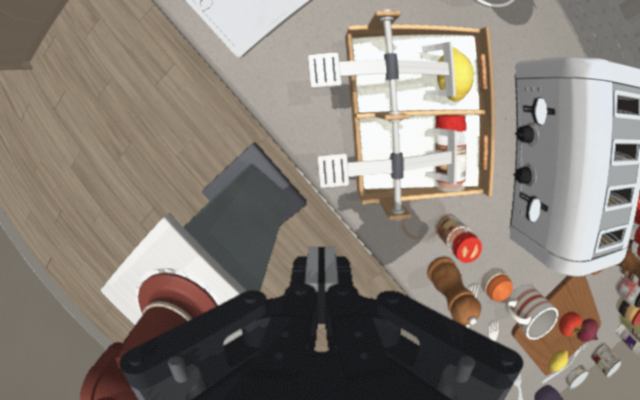

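```bash
python3 - <<'E'
from h import *
np.set_printoptions(precision=4,suppress=True)
W=load("wrist1");S=load("scene0");D=load("side0")
print(W["eye"])
a=(245+(38-1.5)/4,155+(67-1.5)/4);b=(245+(20-1.5)/4,140+(100-1.5)/4)
print("padR",tri([ray(W,(333,170),1),ray(S,a),ray(D,b)]))
a=(245+(65-1.5)/4,155+(12-1.5)/4);b=(245+(46-1.5)/4,140+(37-1.5)/4)
print("padL",tri([ray(W,(324,70),1),ray(S,a),ray(D,b)]))
a=(245+(100-1.5)/4,155+(100-1.5)/4);b=(245+(98-1.5)/4,140+(138-1.5)/4)
print("axleR",tri([ray(W,(400,212),1),ray(S,a),ray(D,b)]))
for z in(.13,.145,.16,.18):
  P=[plane(ray(W,p,1),z) for p in((333,170),(324,70),(391,66),(397,165),(447,124))]
  print(z,P[0],P[1],"LR",np.linalg.norm(P[0]-P[1]),np.degrees(np.arctan2(*(P[1]-P[0])[1::-1])),"pad-axle",np.linalg.norm(P[1]-P[2]),np.linalg.norm(P[0]-P[3]))
E
python3 - <<'E'
import cv2
i=cv2.imread("pics/wrist1.png")[0:230,290:510];cv2.imwrite("pics/z1.png",cv2.resize(i,None,fx=2.5,fy=2.5,interpolation=cv2.INTER_CUBIC))
E
```

```text
[0.49405719074880916, 0.12086891014845344, 0.4839684958286836]
padR (array([0.4589, 0.0512, 0.1349]), [np.float64(2.8), np.float64(5.0), np.float64(2.3)])
padL (array([0.5226, 0.1456, 0.1375]), [np.float64(2.2), np.float64(1.0), np.float64(1.3)])
axleR (array([ 0.4842, -0.04  ,  0.1351]), [np.float64(3.3), np.float64(2.5), np.float64(0.8)])
0.13 [0.4557 0.0509 0.13  ] [0.5211 0.1469 0.13  ] LR 0.11616191295163412 55.701141852436656 pad-axle 0.07636479180515746 0.07655267523463774
0.145 [0.4573 0.0539 0.145 ] [0.52   0.1458 0.145 ] LR 0.11123935991426488 55.70114185243663 pad-axle 0.07312870754744501 0.07330862910609376
0.16 [0.4589 0.0568 0.16  ] [0.5188 0.1447 0.16  ] LR 0.1063168068768956 55.701141852436656 pad-axle 0.06989262328973256 0.07006458297754979
0.18 [0.4611 0.0608 0.18  ] [0.5173 0.1432 0.18  ] LR 0.09975340282706996 55.701141852436635 pad-axle 0.06557784427944933 0.06573918813949123
```

View pics/z1.png

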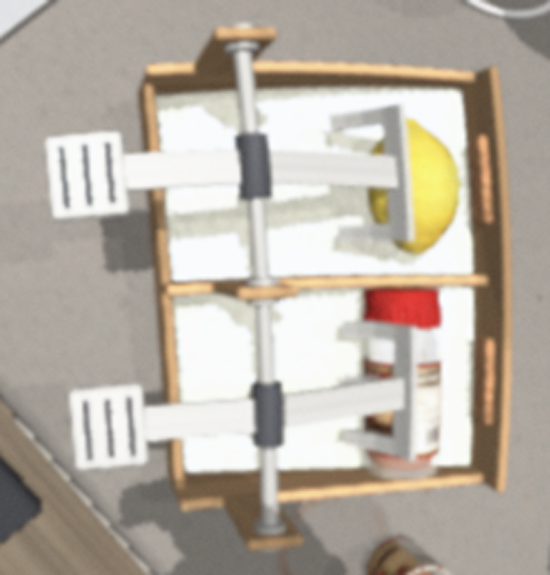

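Call:
play_rows(deltas=[{"x":0,"y":0.016,"z":0.03,"roll":-4.5,"jaw":255},{"x":0,"y":0.016,"z":0.06,"roll":-4.5,"jaw":255},{"x":0,"y":0.016,"z":0.09,"roll":-4.5,"jaw":255},{"x":0,"y":0.016,"z":0.12,"roll":-4.5,"jaw":255},{"x":0,"y":0.016,"z":0.145,"roll":-4.5,"jaw":255},{"x":0,"y":0.016,"z":0.165,"roll":-4.5,"jaw":255},{"x":0,"y":0.016,"z":0.178,"roll":-4.5,"jaw":255},{"x":0,"y":0.016,"z":0.178,"roll":-4.5,"jaw":255},{"x":0,"y":0.016,"z":0.178,"roll":-4.5,"jaw":255}])

```text
time: 2.62
ee_pos: [0.4539, 0.0564, 0.1629]
tcp_rot: [0.884, 0.467, -0.001, -0.001]
force: [0.3, 0.7, 0.2]
gripper_width: -0.0001
```

```bash
cat > look.py <<'E'
from station import manip
import cv2,json,sys,numpy as np
t=sys.argv[1]
o=[]
for n in("wrist","scene","side"):
    c=manip.capture(n);cv2.imwrite(f"pics/{n}{t}.png",c["color"])
    d={k:np.array(v).tolist() for k,v in c.items() if k!="color"};json.dump(d,open(f"{n}{t}.json","w"));o.append(c["color"])
s=manip.read_state();print(s["time"],s["ee_pos"],s["tcp_rot"],s["force"])
r=lambda i,f:cv2.resize(i,None,fx=f,fy=f,interpolation=cv2.INTER_CUBIC)
a=np.hstack([r(o[1][150:230,245:345],4),r(o[2][140:220,245:345],4)])
w=o[0][0:260,120:640]
w=cv2.resize(w,(520,260))
b=np.zeros((260,800,3),np.uint8);b[:,:520]=w
cv2.imwrite(f"pics/v{t}.png",np.vstack([a,b]))
E
python3 look.py 2
```

```text
2.7667 [0.45517488 0.05577228 0.1643098 ] [8.84539234e-01 4.66464466e-01 1.09722550e-03 2.03232108e-04] [0.38087902 0.65517217 0.08985902]
```

View pics/v2.png

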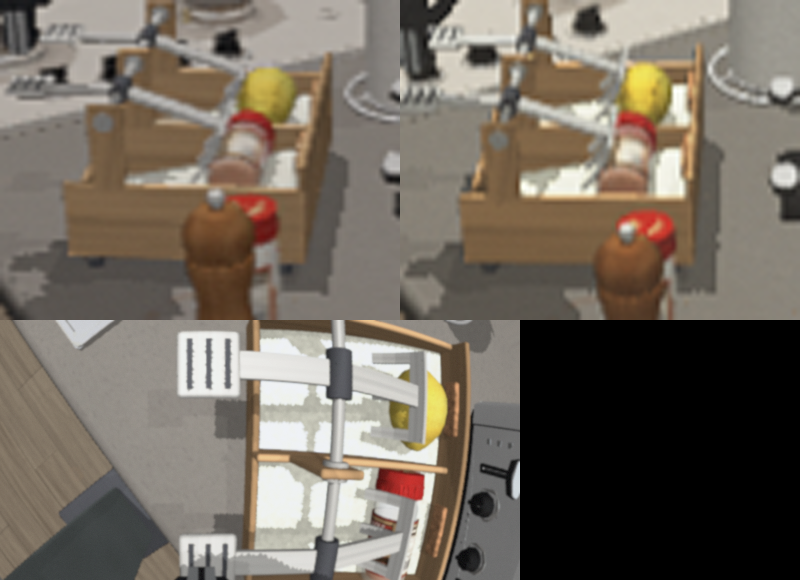

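```bash
python3 - <<'E'
import cv2
i=cv2.imread("pics/wrist2.png")[170:400,220:460];cv2.imwrite("pics/z2.png",cv2.resize(i,None,fx=2.5,fy=2.5,interpolation=cv2.INTER_CUBIC))
i=cv2.imread("pics/scene2.png")[100:210,200:320];cv2.imwrite("pics/z2b.png",cv2.resize(i,None,fx=5,fy=5,interpolation=cv2.INTER_CUBIC))
from h import *
np.set_printoptions(precision=4,suppress=True)
W=load("wrist2")
for z in(.13,.135,.14,.145):
  P=[plane(ray(W,p,1),z) for p in((328,44),(327,234))]
  print(z,P)
E
```

```text
0.13 [array([0.5217, 0.1474, 0.13  ]), array([0.4579, 0.0545, 0.13  ])]
0.135 [array([0.5211, 0.1466, 0.135 ]), array([0.4591, 0.0564, 0.135 ])]
0.14 [array([0.5205, 0.1459, 0.14  ]), array([0.4603, 0.0583, 0.14  ])]
0.145 [array([0.5198, 0.1452, 0.145 ]), array([0.4615, 0.0602, 0.145 ])]
```

View pics/z2.png

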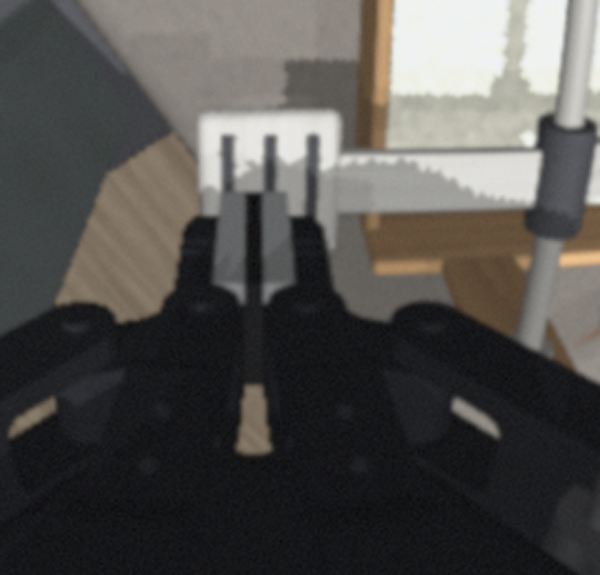

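View pics/z2b.png

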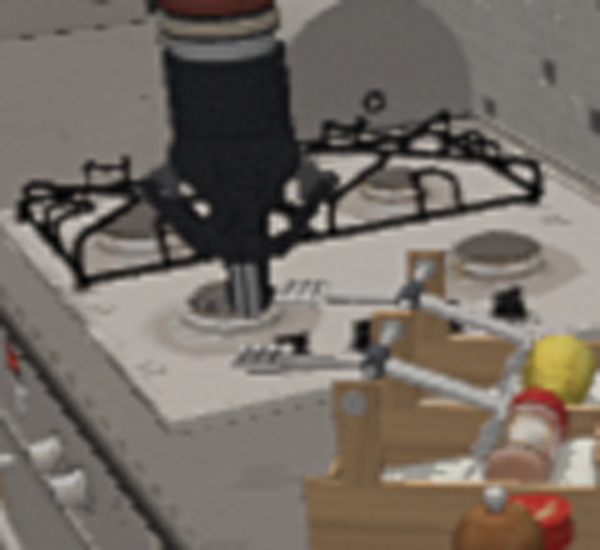

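```bash
python3 - <<'E'
from h import *
np.set_printoptions(precision=4,suppress=True)
W=load("wrist2")
for z in(.13,.135,.14):
  print(z,[plane(ray(W,p,1),z) for p in((327,246),(299.5,246),(355.5,246),(327,215))])
print(proj(W,[.4552,.0558,.1643],1),proj(W,[.4552,.0558,.135],1))
E
```

```text
0.13 [array([0.4533, 0.0476, 0.13  ]), array([0.4389, 0.0573, 0.13  ]), array([0.4681, 0.0373, 0.13  ]), array([0.465 , 0.0649, 0.13  ])]
0.135 [array([0.4546, 0.0497, 0.135 ]), array([0.4406, 0.0592, 0.135 ]), array([0.469 , 0.0397, 0.135 ]), array([0.466 , 0.0665, 0.135 ])]
0.14 [array([0.4559, 0.0518, 0.14  ]), array([0.4424, 0.061 , 0.14  ]), array([0.4699, 0.0421, 0.14  ]), array([0.4669, 0.0682, 0.14  ])]
[322.2818 261.8156] [322.191  238.0344]
```

Call:
play_rows(deltas=[{"x":-0.004,"y":0.001,"z":0.01,"roll":0,"jaw":255},{"x":-0.004,"y":0.001,"z":0.02,"roll":0,"jaw":255},{"x":-0.004,"y":0.001,"z":0.024,"roll":0,"jaw":255},{"x":-0.004,"y":0.001,"z":0.028,"roll":0,"jaw":255},{"x":-0.004,"y":0.001,"z":0.028,"roll":0,"jaw":255}])

```text
time: 3.18
ee_pos: [0.453, 0.0516, 0.1355]
tcp_rot: [0.885, 0.466, 0.0, -0.0]
force: [-0.5, 0.6, 2.7]
gripper_width: 0.0002
```

Call:
play_rows(deltas=[{"x":0,"y":0,"z":0.002,"roll":0,"jaw":255},{"x":0,"y":0,"z":0.004,"roll":0,"jaw":255},{"x":0,"y":0,"z":0.004,"roll":0,"jaw":255}])

```text
time: 3.43
ee_pos: [0.4531, 0.0516, 0.1315]
tcp_rot: [0.885, 0.466, 0.0, -0.0]
force: [-1.1, 1.1, 3.3]
gripper_width: 0.0003
```

```bash
python3 look.py 3;python3 - <<'E'
import cv2
i=cv2.imread("pics/wrist3.png")[170:400,220:460];cv2.imwrite("pics/z3.png",cv2.resize(i,None,fx=2.5,fy=2.5,interpolation=cv2.INTER_CUBIC))
i=cv2.imread("pics/scene3.png")[130:210,220:320];cv2.imwrite("pics/z3b.png",cv2.resize(i,None,fx=6,fy=6,interpolation=cv2.INTER_CUBIC))
E
```

```text
3.5833 [0.45315249 0.05156751 0.13153515] [ 8.84724978e-01  4.66113338e-01  2.56000891e-04 -6.71669123e-05] [-1.41367189  0.90723273  3.19643089]
```

View pics/z3.png

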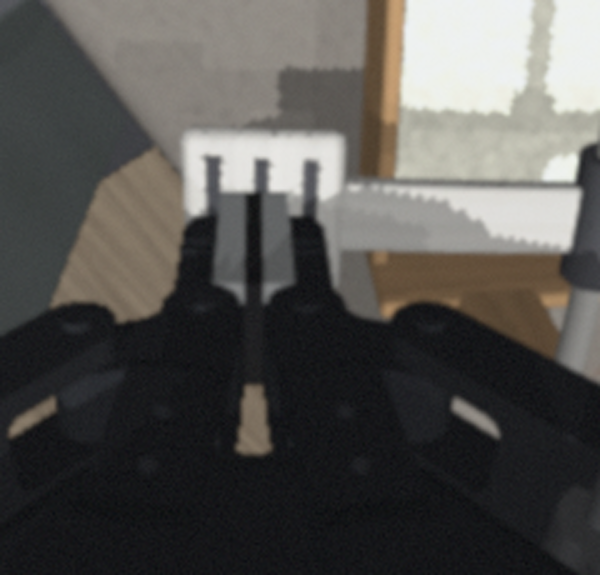

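View pics/z3b.png

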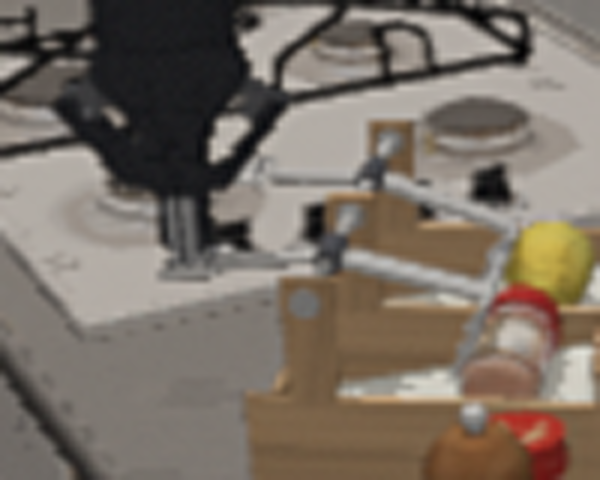

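Call:
play_rows(deltas=[{"x":0,"y":0.001,"z":0.005,"roll":0,"jaw":255},{"x":0,"y":0.001,"z":0.01,"roll":0,"jaw":255},{"x":0,"y":0.002,"z":0.014,"roll":0,"jaw":255},{"x":0,"y":0.002,"z":0.018,"roll":0,"jaw":255},{"x":0,"y":0.003,"z":0.02,"roll":0,"jaw":255},{"x":0,"y":0.003,"z":0.02,"roll":0,"jaw":255}])

```text
time: 4.08
ee_pos: [0.4564, 0.0494, 0.1111]
tcp_rot: [0.885, 0.466, 0.0, 0.001]
force: [0.5, 0.9, 4.5]
gripper_width: -0.0002
```

```bash
python3 look.py 4;python3 - <<'E'
import cv2
i=cv2.imread("pics/scene4.png")[130:210,220:320];cv2.imwrite("pics/z4b.png",cv2.resize(i,None,fx=6,fy=6,interpolation=cv2.INTER_CUBIC))
E
```

```text
4.2333 [0.45635327 0.04944183 0.11154924] [8.84814767e-01 4.65942112e-01 7.10289090e-04 5.21578266e-04] [0.82071104 1.09261241 5.03095728]
```

View pics/z4b.png

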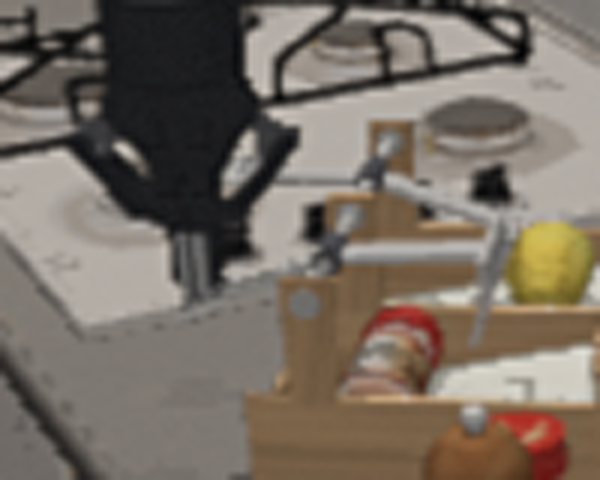

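View pics/wrist4.png

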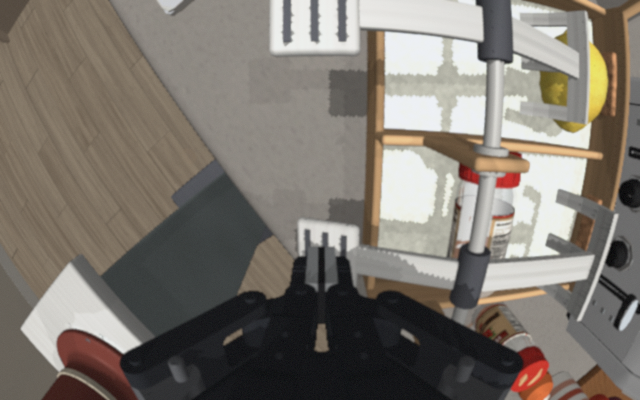

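The gate is lifted and the jar is rolling (around x≈490 in the wrist view), already past the gate. I hold here to let it settle.

Call:
play_rows(deltas=[{"x":0,"y":0,"z":0,"roll":0,"jaw":255},{"x":0,"y":0,"z":0,"roll":0,"jaw":255},{"x":0,"y":0,"z":0,"roll":0,"jaw":255},{"x":0,"y":0,"z":0,"roll":0,"jaw":255},{"x":0,"y":0,"z":0,"roll":0,"jaw":255},{"x":0,"y":0,"z":0,"roll":0,"jaw":255},{"x":0,"y":0,"z":0,"roll":0,"jaw":255},{"x":0,"y":0,"z":0,"roll":0,"jaw":255},{"x":0,"y":0,"z":0,"roll":0,"jaw":255},{"x":0,"y":0,"z":0,"roll":0,"jaw":255}])

```text
time: 5.07
ee_pos: [0.4563, 0.0495, 0.1116]
tcp_rot: [0.885, 0.466, 0.001, 0.001]
force: [1.1, 0.0, 4.4]
gripper_width: 0.0003
```

```bash
python3 look.py 5
```

```text
5.2167 [0.45627583 0.04944765 0.11164186] [8.84810546e-01 4.65950074e-01 7.47215267e-04 5.17782660e-04] [-0.3740982   0.22939299  5.94244919]
```

View pics/v5.png

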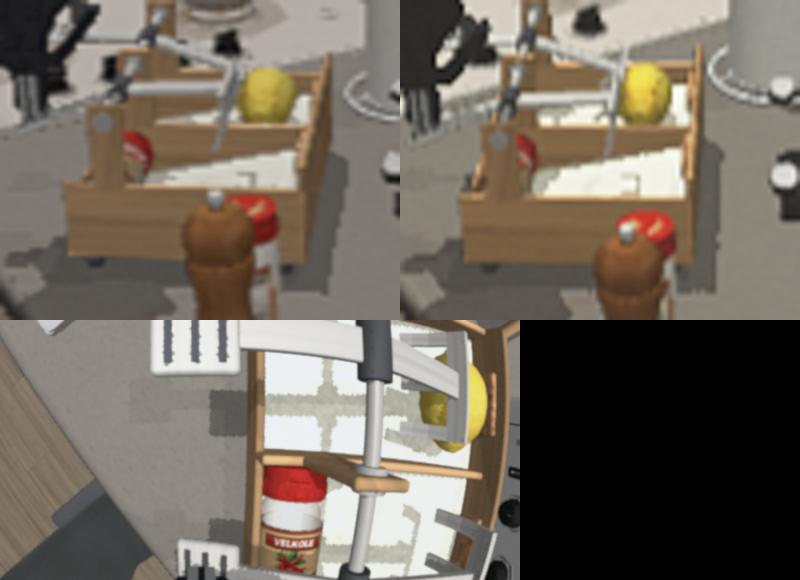

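The jar lies in the front trough (wrist view, near col 290), and the lemon is unmoved. Next I raise the finger slowly so the paddle follows it up.

Call:
play_rows(deltas=[{"x":0,"y":0,"z":-0.005,"roll":0,"jaw":255},{"x":0,"y":-0.001,"z":-0.01,"roll":0,"jaw":255},{"x":0,"y":-0.002,"z":-0.015,"roll":0,"jaw":255},{"x":0,"y":-0.003,"z":-0.02,"roll":0,"jaw":255},{"x":0,"y":-0.003,"z":-0.025,"roll":0,"jaw":255},{"x":0,"y":-0.003,"z":-0.03,"roll":0,"jaw":255},{"x":0,"y":-0.003,"z":-0.045,"roll":0,"jaw":255},{"x":0,"y":-0.003,"z":-0.07,"roll":0,"jaw":255},{"x":0,"y":-0.003,"z":-0.1,"roll":0,"jaw":255},{"x":0,"y":-0.003,"z":-0.13,"roll":0,"jaw":255}])

```text
time: 6.05
ee_pos: [0.4519, 0.0502, 0.2419]
tcp_rot: [0.885, 0.465, -0.002, 0.0]
force: [-0.7, 1.4, -0.3]
gripper_width: 0.0002
```

Call:
play_rows(deltas=[{"x":0,"y":0,"z":-0.03,"roll":0,"jaw":255},{"x":0,"y":0,"z":-0.06,"roll":0,"jaw":255},{"x":0,"y":0,"z":-0.08,"roll":0,"jaw":255},{"x":0,"y":0,"z":-0.08,"roll":0,"jaw":255},{"x":0,"y":0,"z":-0.08,"roll":0,"jaw":255},{"x":0,"y":0,"z":-0.08,"roll":0,"jaw":255}])

```text
time: 6.55
ee_pos: [0.4519, 0.051, 0.3202]
tcp_rot: [0.885, 0.466, -0.001, -0.0]
force: [0.7, -0.0, -0.4]
gripper_width: -0.0001
```

```bash
python3 look.py 6
```

```text
6.7 [0.45207465 0.05117569 0.31993224] [ 8.84855401e-01  4.65862551e-01 -1.70971095e-03 -2.82822158e-04] [-0.12571701  0.55408568  0.31438911]
```

View pics/v6.png

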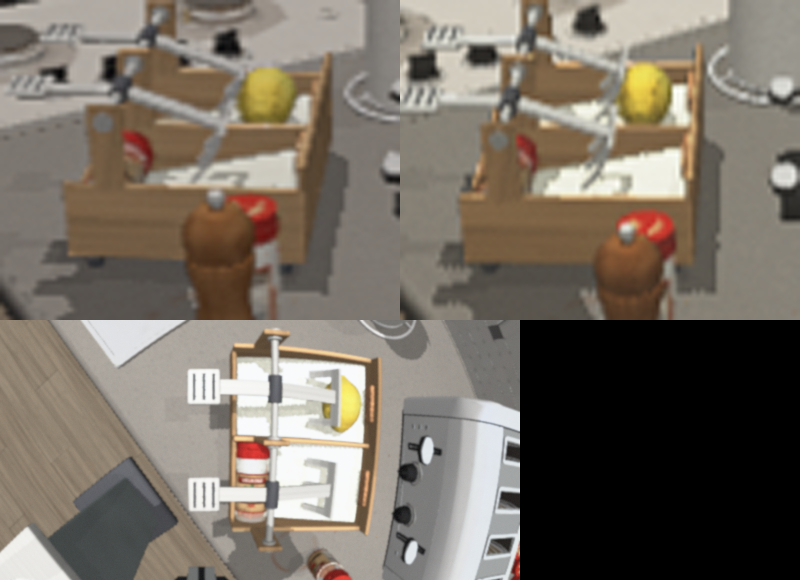

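View pics/scene6.png

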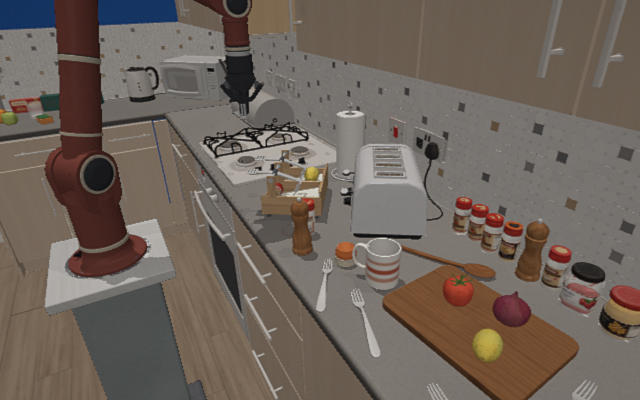

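The pictures show the jar in the trough, the right paddle back up with its gate shut, and the lemon and bystanders where they were. The gripper is clear of everything.

```bash
python3 -c "
from station import manip
print(manip.sign_off())"
```

```text
the job is handed in; nothing more can be done
None
```

The spice jar was in the right lane. I pressed that lane's paddle with the closed fingertips, sinking it about 25 mm, which is short of its 35 mm stop. The upward force on the tool stayed at or below about 6 N. The gate lifted and the jar rolled into the front trough; I then raised the finger slowly and withdrew to about 0.32 m.

The last pictures, taken just before I handed the job in at about 6.7 s, show:
- **Jar:** lying in the trough.
- **Right lever:** paddle back up, gate shut.
- **Lemon and left lever:** unmoved.
- **Other things:** the mill, standing jar, mug, timer and forks look to be where they were.
- **Force:** reads about zero, so the robot is touching nothing.

One disagreement came up: the first two-camera estimate of the paddle spread by a few millimetres. The wrist view refined it, and contact at a height of about 0.136 m confirmed it. I did not measure the lever angle directly; the tool depth and the lifted gate are my only evidence for it.

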